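# Nest the mixing bowls away in the drawer

## Task

Pull out the drawer of the low unit on the desk and put the three mixing bowls away in it, nested upright in size order: the large one on the drawer floor, the medium one fully down inside it, the small one fully down inside that. Then push the drawer fully shut on them, without disturbing the cream pot and the cotton-bud holder that stand beside it.

Things in the scene. Friction and masses are not known exactly. Their poses are not given: they have to be found in the camera images.
- large_bowl_mid (a point): Large round grey mixing bowl: rim 120 mm across, 50 mm high, foot 92 mm across, wall 3 mm, floor 12 mm thick. Flat level handle, 20 mm wide, 7 mm thick, top flush with the rim, 52 mm long beyond it: hold across its width from above, about 88 mm from the axis. Point: on the axis, 25 mm above its underside; x along the handle outward, z up. Starts on the desk, handle roughly towards the robot.
- medium_bowl_mid (a point): Medium round grey mixing bowl: rim 100 mm across, 47 mm high, foot 76 mm across, wall 3 mm, floor 12 mm thick. Flat level handle, 20 mm wide, 7 mm thick, top flush with the rim, 52 mm long beyond it: hold across its width from above, about 78 mm from the axis. Point: on the axis, 23.5 mm above its underside; x along the handle outward, z up. Starts on the desk, handle roughly towards the robot.
- small_bowl_mid (a point): Small round grey mixing bowl: rim 80 mm across, 44 mm high, foot 60 mm across, wall 3 mm, floor 12 mm thick. Flat level handle, 20 mm wide, 7 mm thick, top flush with the rim, 52 mm long beyond it: hold across its width from above, about 68 mm from the axis. Point: on the axis, 22 mm above its underside; x along the handle outward, z up. Starts on the desk, handle roughly towards the robot.
- drawer (a joint): How far the drawer is pulled out, in m: 0 is shut, 0.185 the stop. It starts shut or slightly ajar. It slides level with about 1.5 N of friction and stays where it is left.
- drawer_floor (a point): Centre of the upper face of the drawer's floor, 17 mm above the desk; moves with the drawer. x points back into the unit (the drawer pulls out along -x), y left, z up. Floor 225 mm long in x, 238 mm wide in y; side and back walls 38 mm high. Front panel (inside at x = -112 mm) 12 mm thick, its top 98 mm above the desk. Nested bowls rest floor on floor with about 8 mm play all round; the nest is 68 mm high.
- drawer_unit: Fixed low white unit that holds the drawer, 250 mm deep (x), 270 mm wide (y), 100 mm high; origin at the centre of its underside, x pointing back, away from its front. Front edge at x = -125 mm: only the part of the drawer pulled out before it is open to above. Inside it 75 mm are free over the drawer floor. In the nest, inner handles pass 2 mm over the outer rims and may lie above one another.
- drawer_handle (a point): Middle of the drawer's handle: a level round steel bar 10 mm thick, 100 mm long, along y, 40 mm in front of the front panel, 70 mm above the desk (30 mm under the unit's top); axes as the drawer floor's; moves with the drawer.
- cream_pot: Bystander: flat round lidded pot, 91 mm across, 44 mm high; origin at the centre of its underside.
- cotton_buds: Bystander: white round ribbed holder, 77 mm across, 80 mm high; origin at the centre of its underside.

How it is judged:
On the way, in this order (a step that is already met when the one before it is completed fails the run):
1. the drawer is pulled out by at least 120 mm (value of joint drawer above 0.12 m), for 0.1 s.
2. the three bowls stand nested in size order in the drawer while it is still pulled out (z of large_bowl_mid in the frame of drawer_floor between 0.021 and 0.029 m and x of large_bowl_mid in the frame of drawer_floor between -0.06 and 0.06 m and y of large_bowl_mid in the frame of drawer_floor between -0.065 and 0.065 m and z of medium_bowl_mid in the frame of large_bowl_mid between 0.0065 and 0.0145 m and horizontal distance between medium_bowl_mid and large_bowl_mid below 0.015 m and z of small_bowl_mid in the frame of medium_bowl_mid between 0.0065 and 0.0145 m and horizontal distance between small_bowl_mid and medium_bowl_mid below 0.015 m and angle between each of large_bowl_mid, medium_bowl_mid, small_bowl_mid's own z axis and vertical below 0.07 rad and value of joint drawer above 0.08 m), for 0.2 s.
At the end, for the whole second after the job is handed in: The drawer is shut to within 6 mm and still; the large bowl stands upright on the drawer floor (within 4 mm of height and 4 degrees), the medium bowl is down on its floor and the small bowl on the medium's (within 4 mm of height, 15 mm off-centre, 4 degrees) (z of large_bowl_mid in the frame of drawer_floor between 0.021 and 0.029 m and x of large_bowl_mid in the frame of drawer_floor between -0.06 and 0.06 m and y of large_bowl_mid in the frame of drawer_floor between -0.065 and 0.065 m and z of medium_bowl_mid in the frame of large_bowl_mid between 0.0065 and 0.0145 m and horizontal distance between medium_bowl_mid and large_bowl_mid below 0.015 m and z of small_bowl_mid in the frame of medium_bowl_mid between 0.0065 and 0.0145 m and horizontal distance between small_bowl_mid and medium_bowl_mid below 0.015 m and angle between each of large_bowl_mid, medium_bowl_mid, small_bowl_mid's own z axis and vertical below 0.07 rad and value of joint drawer below 0.006 m and velocity of joint drawer below 0.01 m/s); the robot touches nothing.
It fails at once if the cream pot is moved by more than 30 mm or tipped (distance of cream_pot from where it was at the start of the episode above 0.03 m or angle between cream_pot's own z axis and vertical above 0.4 rad).
It fails at once if the cotton-bud holder is moved by more than 30 mm or tipped (distance of cotton_buds from where it was at the start of the episode above 0.03 m or angle between cotton_buds's own z axis and vertical above 0.4 rad).
It also fails if it takes over 72 s, if anything falls off the work surface, if the arm or the gripper's body presses on something with over 40 N, if the wrist force passes 120 N, or if a joint passes its speed limit or range.

## Robot

A 7-joint arm with a two-finger parallel gripper is mounted at the origin on a cart in front of the work surface, level with it; the furniture and walls round the work are solid. World frame = base frame: x ahead of the robot, y to its left, z up, the work surface at z = 0. Lengths are in m, angles in rad, forces in N, time in s.
With the tool pointing down it reaches from about 0.425 to 0.875 m from the base axis. Payload 8.4 kg.
Tool frame: the origin (TCP) lies at the very end of the fingers, on their centre line; the grasp point (between the pads) lies 19 mm behind it; z points along the fingers, y is the direction in which the jaws open and shut (so a half turn about z gives the same grasp; the last joint's range is limited). The gripper opens to 85 mm and grips with 20 to 120 N. Pads are 22 mm wide; open, the fingers measure 114 mm over their backs; the gripper's body (76 mm by 85 mm) begins 54 mm behind the grasp point. The pads swing forward as they close: fully open they stand 13 mm farther back than shut.
Start: joints at [1.212, 0.333, 0.04, 1.465, -0.013, 1.343, -0.059], TCP at [0.167, -0.628, 0.231] pointing down, gripper open.
Joint ranges: [-2.58, 2.58], [-0.38, 2.09], [-1.3, 1.39], [0.25, 2.4], [-1.5, 4.64], [0.08, 2.09], [-2.65, 2.65]. Speed limits (rad/s): [2.22, 2.22, 2.79, 2.79, 3.14, 3.14, 3.14].

## Interface

Orientations are given as a unit quaternion [w, x, y, z].
In Python, from cell import arm gives the robot as it stands.
- The arm moves only by the tool play_rows, never from a script. Its argument "targets" is a list of rows, each a list of 3 entries, a list of its own where there are three numbers: the finger opening in mm, from 0 to 85.4, then the shift along the world's x, y, z in mm, then the turn about the world's z in degrees. In form: [[hand, [x, y, z], turn], ...]. A call has 1 to 12 rows; each row is the pose to reach, as a shift and turn from the pose commanded when the call began; what a row does not reach only later rows make up. A row lasts 1/12 s, in which the tool goes at most 41.7 mm and 7.16 degrees, less where a joint would pass 70% of its speed; a pose out of reach is approached as far as the arm can. A call with a gripper value outside its range is refused whole. The fingers move at their own pace and stop on an object; "newtons" is the grip in N (left out, the last holds). Time passes only in rows, so rows that repeat a pose let the fingers close. It gives the time, the measured TCP pose, the force and the opening at its end, in the units of the state.
- arm.sense(): the state, without advancing time (a new reading comes with each control period).
- arm.read_camera(name): name is "scene" or "top" or "wrist"; returns the picture (480x640x3 uint8, blue, green, red); there is no depth.
- arm.camera_params(name): a dict with "intrinsics" (3x3 intrinsics, pixels), "R" (3x3) and "t" (3): a world point X has camera coordinates R X + t; the wrist camera has in their place "T_tool_cam" (4x4, takes a point from camera to tool coordinates, whose origin is the TCP and whose axes are the flange's). Camera axes: x right, y down, z forward; pixel columns grow to the right and rows downward; lengths in m; the calibration is good to about 2 mm. A picture is of the moment at which its call begins: read the wrist's pose just before it. camera_params takes no time and is no camera call.
- arm.hand_in(): hands the job in, once; it reports no verdict.
Trained networks look in the newest picture that a camera, given by its name, has taken for a name from the list of things; names that differ only in an ending like _2 or _b are one class to them, and where a whole thing is asked for, a point or a joint stands for the part that bears it (a point fixed in the world has none). Each returns a list of dicts, best first, with "confidence" (0 to 1); they miss things now and then, are a little off and sometimes report something else, mostly with a low value. They report only what shows in the picture. A call takes as long as a camera call.
- arm.recognise(camera, thing): "at" ([x, y, z] in m, in world coordinates, good to about 4 mm: the middle of the surface that is visible of it).
- arm.masks_of(camera, thing): "pixels" (480x640 bool, what is visible of it).
The state is a dict: "t": time; "q": joint angles; "dq": joint speeds; "joint_efforts": joint torques, N m; "tcp_pos": TCP position; "orientation": TCP orientation; "ft_force": force on the tool from outside, world axes, zero at the start; "moment": the same for the moment, N m; "width": finger opening in m.
Only numpy, scipy, OpenCV 4.12 (cv2) and the standard library are available. Lean on these libraries where they do the work, as an engineer would, in place of code of your own. Each camera call takes 0.05 s, during which the arm holds its last target.

## Working session

There is one attempt and no reset: what is moved stays moved. The work goes in short steps, Python scripts to look and compute and a tool call to move; the robot and the scene stay as the last step left them, time stands still between calls to the robot, and variables do not carry over. Pictures are saved under pics/ and viewed, and the job is handed in when it is done.

Besides the shell and the picture viewer there is one more tool, called after "Request:" in YAML: its name, and indented under it one key for each argument. play_rows: Moves the arm, as the interface text tells. Its arguments: {"type":"object","properties":{"targets":{"type":"array"},"newtons":{"type":"number"}},"required":["targets"]}

```bash
mkdir -p pics; ls; python3 - <<'E'
from cell import arm
import cv2
s=arm.sense(); print(s['t'],s['tcp_pos'],s['orientation'],s['width'],s['ft_force'])
for c in ("scene","top"):
    im=arm.read_camera(c); cv2.imwrite(f"pics/{c}0.png",im)
    p=arm.camera_params(c); print(c,p['intrinsics'],p['R'],p['t'])
    for n in ["large_bowl_mid","medium_bowl_mid","small_bowl_mid","drawer_handle","drawer_unit","cream_pot","cotton_buds"]:
        r=arm.recognise(c,n); print(n,[(d['at'],round(d['confidence'],2)) for d in r[:3]])
print(arm.camera_params("wrist"))
E
```

```text
pics
0.0 [ 0.16680452 -0.62775259  0.23042206] [-7.94514990e-04  9.91579154e-01  1.29499494e-01 -1.75700392e-04] 0.08502549909014835 [ 0.27625636 -0.32348412  0.19911935]
scene [[444.25653775   0.         323.11279539]
 [  0.         444.25653775 241.26818935]
 [  0.           0.           1.        ]] [[ 0.57135997  0.82069282  0.0033288 ]
 [ 0.62617567 -0.43330954 -0.64818737]
 [-0.53052033  0.37243273 -0.7614736 ]] [-0.40277254 -0.3349045   1.46563157]
large_bowl_mid [([0.4777, 0.2807, 0.0272], 0.87)]
medium_bowl_mid [([0.5997, 0.3796, 0.0239], 0.88), ([0.8336, -0.0548, 0.0957], 0.49)]
small_bowl_mid [([0.4371, -0.2432, 0.0292], 0.75)]
drawer_handle [([0.6721, -0.0437, 0.0979], 0.76), ([0.4763, 0.2825, 0.0286], 0.18)]
drawer_unit [([0.8348, -0.055, 0.0998], 0.79)]
cream_pot [([0.7095, -0.2744, 0.0471], 0.84)]
cotton_buds [([0.7535, 0.2383, 0.0812], 0.87)]
top [[444.46632144   0.         322.31752956]
 [  0.         444.46632144 239.08166318]
 [  0.           0.           1.        ]] [[ 0.06615607 -0.99780343  0.00341922]
 [-0.97552319 -0.06539829 -0.20994656]
 [ 0.20970901  0.010
[... 256 characters left out ...]
([0.6702, -0.0281, 0.0763], 0.93)]
drawer_unit [([0.7813, -0.0313, 0.1001], 0.92)]
cream_pot [([0.6932, -0.2681, 0.0398], 0.8)]
cotton_buds [([0.7408, 0.2439, 0.0842], 0.95)]
{'intrinsics': array([[407.52156083,   0.        , 318.2884121 ],
       [  0.        , 407.52156083, 242.14519775],
       [  0.        ,   0.        ,   1.        ]]), 'T_tool_cam': array([[-3.13334071e-05, -9.60719149e-01, -2.77522458e-01,
         6.92848743e-02],
       [ 9.99999994e-01, -5.79305048e-05,  8.76380905e-05,
        -1.37298088e-03],
       [-1.00272608e-04, -2.77522454e-01,  9.60719146e-01,
        -1.42831633e-01],
       [ 0.00000000e+00,  0.00000000e+00,  0.00000000e+00,
         1.00000000e+00]])}
```

View pics/scene0.png

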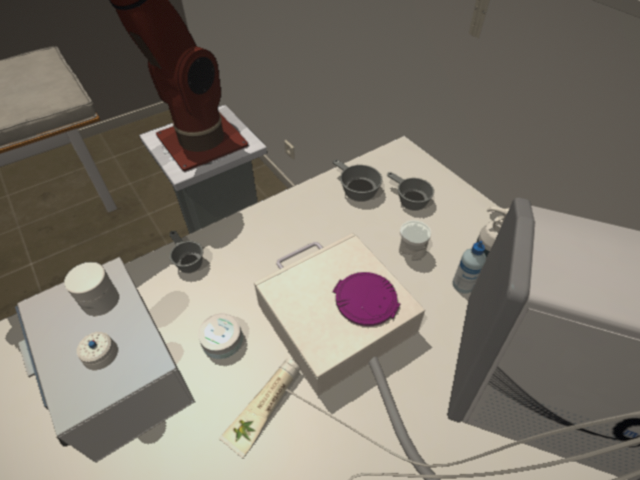

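View pics/top0.png

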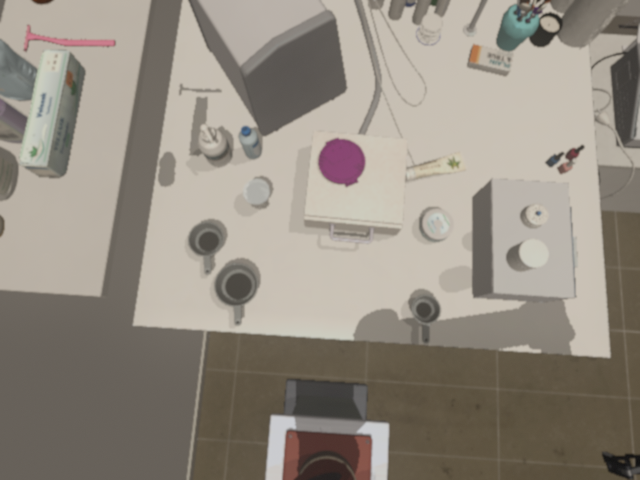

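```bash
cat > fit.py <<'E'
import numpy as np, cv2
from scipy.optimize import minimize
from cell import arm
D={'large_bowl_mid':(.06,.05,.046),'medium_bowl_mid':(.05,.047,.038),'small_bowl_mid':(.04,.044,.030)}
def proj(P,X,Tw=None):
    Xc=X@P['R'].T+P['t']; u=Xc@P['intrinsics'].T; return u[:,:2]/u[:,2:]
def wristP():
    from scipy.spatial.transform import Rotation as Ro
    s=arm.sense(); p=arm.camera_params('wrist'); q=s['orientation']
    T=np.eye(4);T[:3,:3]=Ro.from_quat([q[1],q[2],q[3],q[0]]).as_matrix();T[:3,3]=s['tcp_pos']
    M=np.linalg.inv(T@p['T_tool_cam']); return dict(intrinsics=p['intrinsics'],R=M[:3,:3],t=M[:3,3])
def P_of(c): return wristP() if c=='wrist' else arm.camera_params(c)
def bowl(n,x,y,a,z0=0):
    r,h,f=D[n]; th=np.linspace(0,2*np.pi,48,endpoint=False)
    b=np.r_[np.c_[r*np.cos(th),r*np.sin(th),0*th+h],np.c_[f*np.cos(th),f*np.sin(th),0*th]]
    k=np.array([[i,j,l] for i in(r-.004,r+.052) for j in(-.01,.01) for l in(h-.007,h)])
    R=np.array([[np.cos(a),-np.sin(a),0],[np.sin(a),np.cos(a),0],[0,0,1]])
    o=np.array([x,y,z0]); return [b@R.T+o,k@R.T+o]
def box(x,y,a,l=(.25,.27,.1)):
    k=np.array([[i*l[0]/2,j*l[1]/2,m*l[2]] for i in(-1,1) for j in(-1,1) for m in(0,1)])
    R=np.array([[np.cos(a),-np.sin(a),0],[np.sin(a),np.cos(a),0],[0,0,1]])
    return [k@R.T+[x,y,0]]
def render(P,parts):
    m=np.zeros((480,640),np.uint8); 
    for X in parts:
        h=cv2.convexHull(proj(P,X).astype(np.float32)); t=np.zeros_like(m)
        cv2.fillConvexPoly(t,np.round(h*16).astype(np.int32),255,cv2.LINE_AA,4); m=np.maximum(m,t)
    return m.astype(float)/255
def fit(model,obs,x0):
    def c(p):
        e=0
        for P,m in obs:
            r=render(P,model(*p)); e+=np.abs(r-m).sum()/m.sum()
        return e/len(obs)
    best=None
    for s in(.015,.005):
        S=np.vstack([x0]+[np.array(x0)+d for d in np.diag([s,s,.15])])
        o=minimize(c,x0,method='Nelder-Mead',options=dict(initial_simplex=S,xatol=1e-4,fatol=1e-5)); x0=o.x
    return o.x,o.fun
def mask(c,n):
    r=arm.masks_of(c,n); return r[0]['pixels'].astype(float),r[0]['confidence']
E
python3 - <<'E'
from fit import *
x0={'large_bowl_mid':(.485,.28,3.14),'medium_bowl_mid':(.61,.38,3.14),'small_bowl_mid':(.45,-.245,3.14)}
for c in('scene','top'): arm.read_camera(c)
for n in D:
    obs=[(P_of(c),)+mask(c,n) for c in('scene','top')]
    for o in [obs[:1],obs[1:],obs]:
        x,f=fit(lambda *p:bowl(n,*p),[(P,m) for P,m,_ in o],x0[n]); print(n,x.round(4),round(f,3),[round(q[2],2) for q in obs])
obs=[(P_of('top'),)+mask('top','drawer_unit')]
np.save('unitmask.npy',obs[0][1]); print(obs[0][1].sum())
x,f=fit(box,[o[:2] for o in obs],(.83,-.04,0.05)); print(x,f)
im=cv2.imread('pics/top0.png'); print(arm.sense()['t'])
cv2.imwrite('pics/crop.png',cv2.resize(im[110:260,270:430],None,fx=5,fy=4,interpolation=cv2.INTER_CUBIC)[:600])
cv2.imwrite('pics/crop.png',cv2.resize(im[115:260,280:460],None,fx=4,fy=4,interpolation=cv2.INTER_CUBIC))
E
```

```text
large_bowl_mid [0.4914 0.2792 3.2458] 0.111 [0.58, 0.84]
large_bowl_mid [0.4872 0.2787 3.2954] 0.066 [0.58, 0.84]
large_bowl_mid [0.4885 0.2792 3.3002] 0.093 [0.58, 0.84]
medium_bowl_mid [0.6134 0.3802 3.2583] 0.115 [0.8, 0.89]
medium_bowl_mid [0.6091 0.3784 3.2964] 0.13 [0.8, 0.89]
medium_bowl_mid [0.6124 0.3798 3.2922] 0.135 [0.8, 0.89]
small_bowl_mid [ 0.4595 -0.2422  3.1488] 0.093 [0.77, 0.72]
small_bowl_mid [ 0.4558 -0.2439  3.1692] 0.078 [0.77, 0.72]
small_bowl_mid [ 0.4568 -0.2428  3.1541] 0.103 [0.77, 0.72]
9639.0
[ 0.79953982 -0.03280945 -0.02714614] 0.05220702660149027
1.25
```

View pics/crop.png

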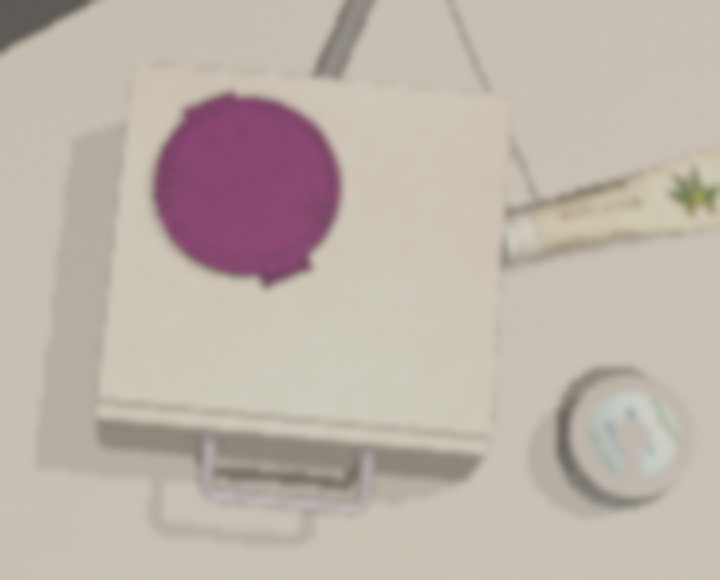

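```bash
cat >> fit.py <<'E'
def onplane(P,uv,z):
    d=np.linalg.inv(P['intrinsics'])@[uv[0],uv[1],1]; d=P['R'].T@d; c=-P['R'].T@P['t']; return c+d*(z-c[2])/d[2]
E
python3 - <<'E'
from fit import *
P=P_of('top')
for n,u,z in [('BL',(135,65),.1),('BR',(507,98),.1),('FL panel',(98,409),.098),('FR panel',(490,440),.098),('seamL',(102,402),.1),('seamR',(492,433),.1),('hL',(208,497),.07),('hR',(367,508),.07),('purple bottom',(265,285),.11),('FLbot',(98,445),0.003)]:
    print(n,onplane(P,(280+u[0]/4,115+u[1]/4),z).round(4))
E
```

```text
BL [0.9301 0.0953 0.1   ]
BR [ 0.9228 -0.1688  0.1   ]
FL panel [0.6773 0.1028 0.098 ]
FR panel [ 0.6735 -0.1642  0.098 ]
seamL [0.6819 0.1003 0.1   ]
seamR [ 0.6779 -0.1651  0.1   ]
hL [0.6272 0.024  0.07  ]
hR [ 0.6268 -0.0858  0.07  ]
purple bottom [ 0.7693 -0.0054  0.11  ]
FLbot [0.6752 0.106  0.003 ]
```

Request:
play_rows:
  targets:
    - [85,[25,32,10],6]
    - [85,[50,64,10],12]
    - [85,[76,98,10],18]
    - [85,[101,130,10],24]
    - [85,[126,163,10],30]
    - [85,[151,195,10],36]
    - [60,[177,228,10],42]
    - [40,[202,260,10],48]
    - [36,[227,293,10],54]
    - [36,[252,325,10],60]
    - [36,[278,358,10],66]
    - [36,[303,390,10],72]

```text
t: 2.25
tcp_pos: [0.4709, -0.2363, 0.2417]
orientation: [0.0, 0.724, 0.689, 0.0]
ft_force: [1.3, -0.9, -0.2]
width: 0.0361
```

Request:
play_rows:
  targets:
    - [36,[25,33,0],1.5]
    - [36,[50,66,-10],1.5]
    - [36,[76,99,-25],1.5]
    - [36,[101,132,-40],1.5]
    - [36,[126,165,-55],1.5]
    - [36,[145,190,-70],1.5]
    - [36,[157,206,-80],1.5]
    - [36,[157,206,-80],1.5]
    - [36,[157,206,-80],1.5]

```text
t: 3.0
tcp_pos: [0.6269, -0.0305, 0.1603]
orientation: [-0.001, 0.716, 0.698, -0.0]
ft_force: [-0.9, -0.2, 0.6]
width: 0.0361
```

```bash
python3 - <<'E'
from fit import *
s=arm.sense(); print(s['t'],s['tcp_pos'],s['orientation'],s['q'],s['width'])
im=arm.read_camera('wrist'); cv2.imwrite('pics/w1.png',im)
print(arm.recognise('wrist','drawer_handle'))
E
```

```text
3.0 [ 0.6268829  -0.03049083  0.16025997] [-9.62256204e-04  7.16046629e-01  6.98051724e-01 -2.98469636e-04] [ 0.40848674  0.38900138 -0.54816545  1.58698673  0.210291    1.22690486
 -0.2033974 ] 0.03607175353226583
[{'at': [0.6682, 0.0165, 0.0791], 'confidence': 0.8}]
```

View pics/w1.png

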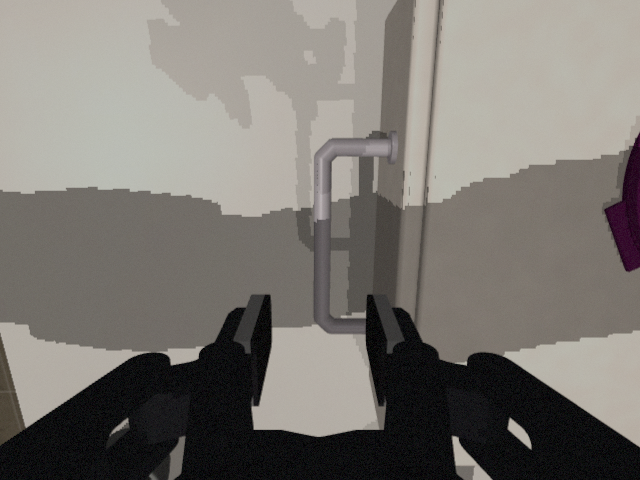

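```bash
python3 - <<'E'
from fit import *
P=P_of('wrist')
for n,u,z in [('h far',(322,160),.07),('h near',(321,315),.07),('panel top far',(418,10),.098),('panel top near',(405,200),.098),('seam',(440,10),.1),('seam2',(424,205),.1),('pbot',(385,60),0.0)]:
    print(n,onplane(P,u,z).round(4))
E
```

```text
h far [0.629  0.0187 0.07  ]
h near [ 0.6258 -0.0775  0.07  ]
panel top far [0.6741 0.0865 0.098 ]
panel top near [ 6.708e-01 -4.000e-04  9.800e-02]
seam [0.6835 0.0857 0.1   ]
seam2 [ 0.6801 -0.0029  0.1   ]
pbot [0.6746 0.0793 0.    ]
```

Request:
play_rows:
  targets:
    - [36,[1,1,-35],0]
    - [36,[1,1,-70],0]
    - [36,[1,1,-95],0]
    - [36,[1,1,-109],0]
    - [36,[1,1,-109],0]
    - [0,[1,1,-109],0]
    - [0,[1,1,-109],0]
    - [0,[1,1,-109],0]
    - [0,[1,1,-109],0]
  newtons: 40

```text
t: 3.85
tcp_pos: [0.6287, -0.0326, 0.0536]
orientation: [0.001, 0.718, 0.697, 0.0]
ft_force: [-2.0, -2.4, 6.6]
width: 0.0086
```

Request:
play_rows:
  targets:
    - [0,[-6,0,0],0]
    - [0,[-16,0.5,0],0]
    - [0,[-32,1,0],0]
    - [0,[-48,1.5,0],0]
    - [0,[-64,2,0],0]
    - [0,[-80,2.5,0],0]
    - [0,[-96,3,0],0]
    - [0,[-112,3,0],0]
    - [0,[-128,3.5,0],0]
    - [0,[-144,4,0],0]
    - [0,[-156,4.5,0],0]
    - [0,[-160,4.5,0],0]

```text
t: 4.85
tcp_pos: [0.4676, -0.0275, 0.0536]
orientation: [0.001, 0.717, 0.697, 0.0]
ft_force: [1.0, -1.6, 5.7]
width: 0.0081
```

```bash
python3 - <<'E'
from fit import *
s=arm.sense(); print(s['t'],s['tcp_pos'],s['ft_force'],s['width'])
im=arm.read_camera('top'); cv2.imwrite('pics/t2.png',cv2.resize(im[115:310,180:480],None,fx=2.6,fy=2.6,interpolation=cv2.INTER_CUBIC))
E
```

```text
4.85 [ 0.46764425 -0.02745071  0.05356195] [ 0.96740937 -1.63552593  5.71948842] 0.00813927135717098
```

View pics/t2.png

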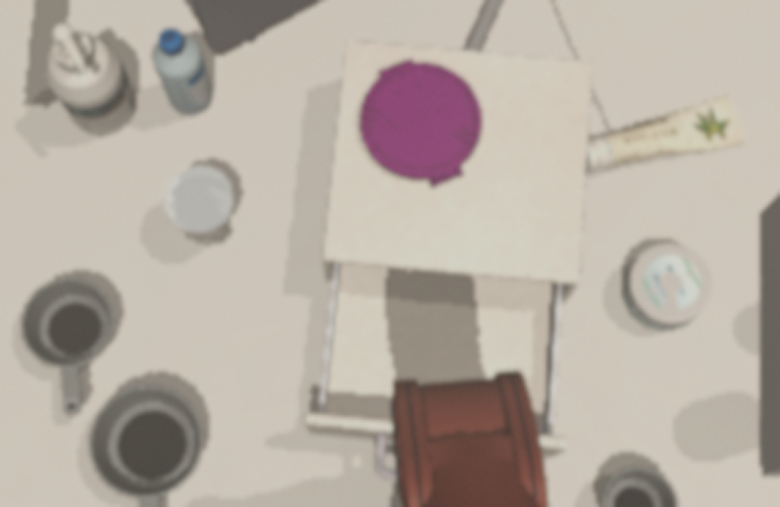

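Request:
play_rows:
  targets:
    - [0,[-4,0,0],0]
    - [0,[-8,0,0],0]
    - [0,[-12,0,0],0]
    - [0,[-14,0,0],0]

```text
t: 5.23
tcp_pos: [0.4549, -0.0271, 0.0535]
orientation: [0.001, 0.717, 0.697, 0.001]
ft_force: [1.8, -0.9, 7.5]
width: 0.0087
```

Request:
play_rows:
  targets:
    - [0,[-3,0,0],0]
    - [0,[-6,0,0],0]
    - [0,[-8,0,0],0]
    - [0,[-8,0,0],0]

```text
t: 5.57
tcp_pos: [0.4468, -0.0268, 0.0535]
orientation: [0.001, 0.717, 0.697, 0.001]
ft_force: [-0.6, -0.2, 10.4]
width: 0.0084
```

Request:
play_rows:
  targets:
    - [40,[0,0,0],0]
    - [40,[0,0,0],0]
    - [40,[0,0,35],0]
    - [60,[0,0,75],7]
    - [60,[-4,30,110],14]
    - [60,[-8,60,110],21]
    - [60,[-12,90,110],28]
    - [60,[-16,125,110],35]
    - [60,[-20,160,110],42]
    - [60,[-25,195,110],49]
    - [60,[-30,225,110],56]
    - [60,[-38,260,110],63]

```text
t: 6.57
tcp_pos: [0.4075, 0.234, 0.1622]
orientation: [0.0, 0.245, 0.97, -0.0]
ft_force: [1.2, 0.1, 0.0]
width: 0.0597
```

Request:
play_rows:
  targets:
    - [60,[-7,33,0],7]
    - [60,[-7,33,0],14]
    - [60,[-7,33,0],21]
    - [60,[-7,33,0],28]
    - [60,[-7,33,0],35]
    - [60,[-7,33,0],37.5]
    - [60,[-7,33,0],37.5]

```text
t: 7.15
tcp_pos: [0.4006, 0.2661, 0.162]
orientation: [-0.0, -0.079, 0.997, -0.0]
ft_force: [-0.7, -0.9, 0.3]
width: 0.0604
```

```bash
python3 - <<'E'
from fit import *
s=arm.sense(); print(s['t'],s['tcp_pos'],s['orientation'],s['ft_force'],s['width'],s['q'])
im=arm.read_camera('wrist'); cv2.imwrite('pics/w3.png',im)
im=arm.read_camera('top'); cv2.imwrite('pics/t3.png',cv2.resize(im[115:310,180:480],None,fx=2.6,fy=2.6,interpolation=cv2.INTER_CUBIC))
E
```

```text
7.15 [0.40056879 0.26613346 0.16195829] [-3.69453733e-04 -7.85320232e-02  9.96911514e-01 -1.35841635e-04] [-0.72535456 -0.87798605  0.29675018] 0.06041522370720612 [ 0.26416779  0.13221957 -0.99022744  1.91485888  0.12042173  1.1573542
  0.9573286 ]
```

View pics/w3.png

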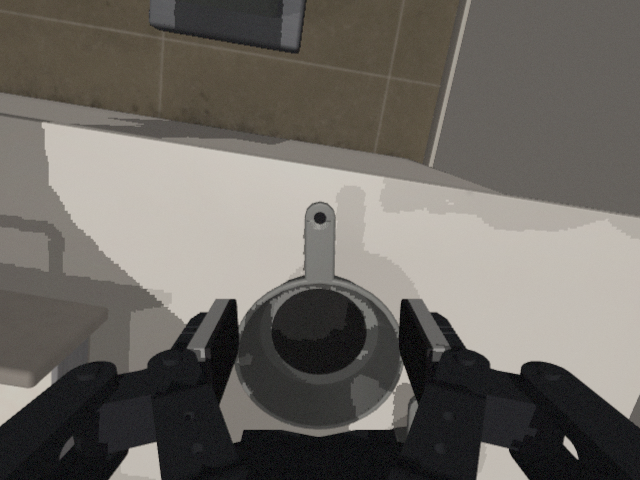

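View pics/t3.png

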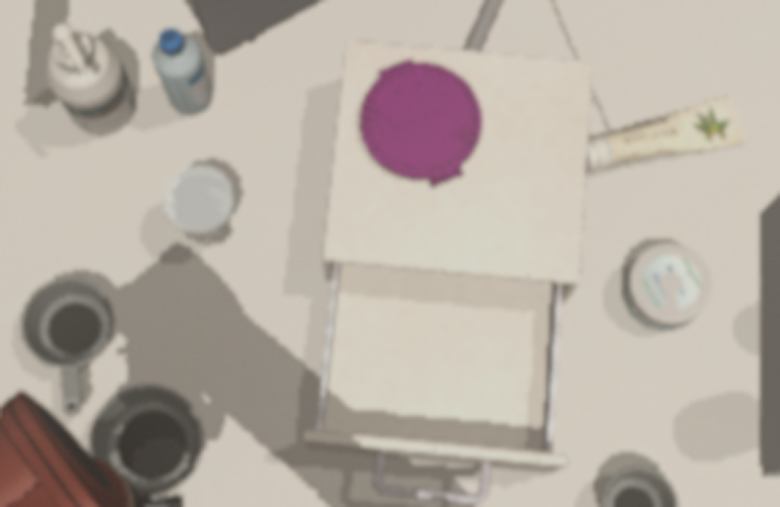

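```bash
python3 - <<'E'
from fit import *
P=P_of('wrist')
for n,u,z in [('tip',(319.5,202),.05),('handle at rim',(319.5,280),.05)]:
    print(n,onplane(P,u,z).round(4))
P=P_of('top')
g=lambda u:(180+u[0]/2.6,115+u[1]/2.6)
for n,u,z in [('panel top outer L',(305,437),.098),('panel top outer R',(566,464),.098),('panel inner L',(307,428),.098),('panel inner R',(567,455),.098),('unit front L',(326,263),.1),('unit front R',(575,284),.1),('handle L',(385,490),.07),('handle R',(478,498),.07),('sideL wall top',(340,266),.055),('sideR wall top',(557,284),.055),('sideLf',(322,430),.055),('sideRf',(549,450),.055)]:
    print(n,onplane(P,g(u),z).round(4))
E
```

```text
tip [0.3761 0.2643 0.05  ]
handle at rim [0.4282 0.2724 0.05  ]
panel top outer L [0.4971 0.1083 0.098 ]
panel top outer R [ 0.4874 -0.1569  0.098 ]
panel inner L [0.5063 0.107  0.098 ]
panel inner R [ 0.4965 -0.1576  0.098 ]
unit front L [0.68   0.1005 0.1   ]
unit front R [ 0.6749 -0.1602  0.1   ]
handle L [0.4511 0.0236 0.07  ]
handle R [ 0.4494 -0.0723  0.07  ]
sideL wall top [0.6897 0.0875 0.055 ]
sideR wall top [ 0.6853 -0.1484  0.055 ]
sideLf [0.5103 0.0936 0.055 ]
sideRf [ 0.5052 -0.1458  0.055 ]
```

Request:
play_rows:
  targets:
    - [60,[0,0,-38],0]
    - [60,[0,0,-76],0]
    - [60,[0,0,-110],0]
    - [60,[0,0,-131],0]
    - [60,[0,0,-131],0]
    - [10,[0,0,-131],0]
    - [10,[0,0,-131],0]
    - [10,[0,0,-131],0]
    - [10,[0,0,-131],0]
    - [10,[0,0,-131],0]
  newtons: 100

```text
t: 8.08
tcp_pos: [0.4018, 0.2669, 0.033]
orientation: [0.001, -0.077, 0.997, 0.0]
ft_force: [-2.6, -1.3, 6.7]
width: 0.0175
```

Request:
play_rows:
  targets:
    - [10,[0,0,20],0]
    - [10,[0,0,50],0]
    - [10,[0,0,85],0]
    - [10,[4,-3,120],0]
    - [10,[16,-14,130],-6]
    - [10,[30,-30,130],-13]
    - [10,[45,-48,130],-20]
    - [10,[60,-65,130],-27]
    - [10,[76,-82,130],-34]
    - [10,[92,-100,130],-41]
    - [10,[108,-118,130],-48]
    - [10,[124,-136,130],-55]

```text
t: 9.08
tcp_pos: [0.5258, 0.1293, 0.1624]
orientation: [0.001, 0.395, 0.919, 0.0]
ft_force: [0.6, 0.3, -1.7]
width: 0.0171
```

Request:
play_rows:
  targets:
    - [10,[14,-16,0],-7]
    - [10,[28,-32,0],-14]
    - [10,[42,-47,0],-21]
    - [10,[54,-60,0],-28]
    - [10,[62,-68,0],-35]
    - [10,[66,-71,0],-42]
    - [10,[66,-71,0],-45]
    - [10,[66,-71,0],-45]

```text
t: 9.75
tcp_pos: [0.5913, 0.0591, 0.1623]
orientation: [0.0, 0.715, 0.699, 0.001]
ft_force: [0.0, 0.5, -2.3]
width: 0.0172
```

```bash
python3 - <<'E'
from fit import *
s=arm.sense(); print(s['t'],s['tcp_pos'],s['orientation'],s['ft_force'],s['moment'],s['width'])
im=arm.read_camera('wrist'); cv2.imwrite('pics/w4.png',im)
im=arm.read_camera('scene'); cv2.imwrite('pics/s4.png',im)
E
```

```text
9.75 [0.5912982  0.05906066 0.16228152] [2.63768934e-04 7.15205256e-01 6.98914237e-01 5.10821113e-04] [ 0.03705366  0.46528931 -2.33991569] [ 0.14490029 -0.01088382  0.07393898] 0.017193516821995877
```

View pics/w4.png

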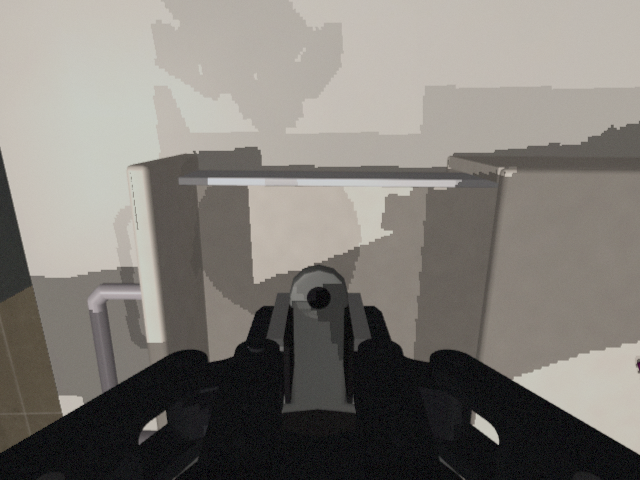

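View pics/s4.png

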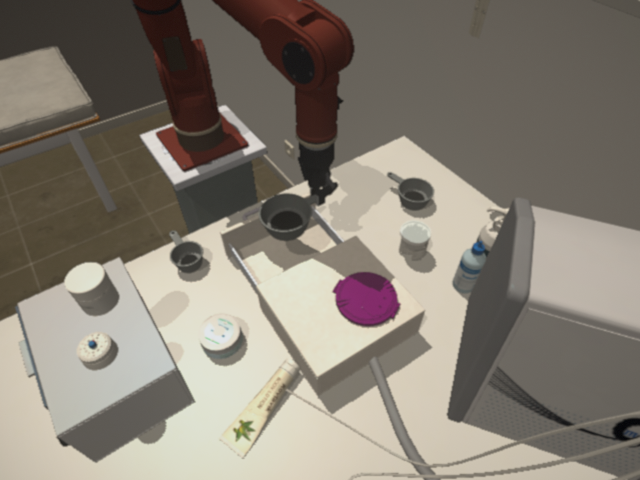

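Request:
play_rows:
  targets:
    - [10,[0,0,-25],0]
    - [10,[0,0,-55],0]
    - [10,[0,0,-80],0]
    - [10,[0,0,-97],0]
    - [10,[0,0,-106],0]
    - [10,[0,0,-110],0]
    - [10,[0,0,-112],0]
    - [10,[0,0,-112],0]

```text
t: 10.52
tcp_pos: [0.5918, 0.0595, 0.0506]
orientation: [0.001, 0.714, 0.7, 0.001]
ft_force: [-1.0, 0.1, 0.7]
width: 0.0173
```

Request:
play_rows:
  targets:
    - [10,[0,0,-2],0]
    - [45,[0,0,-2],0]
    - [45,[0,0,-2],0]
    - [45,[0,0,-2],0]
    - [45,[0,0,30],0]
    - [45,[0,0,70],0]
    - [60,[0,0,110],0]
    - [60,[-5,35,110],-4]
    - [60,[-10,72,110],-8]
    - [60,[-15,110,110],-12]
    - [60,[-20,148,110],-16]
    - [60,[-25,185,110],-20]

```text
t: 11.52
tcp_pos: [0.5657, 0.2458, 0.1598]
orientation: [0.0, 0.826, 0.564, 0.0]
ft_force: [0.2, 0.1, 0.8]
width: 0.0598
```

```bash
python3 - <<'E'
from fit import *
s=arm.sense(); print(s['t'],s['tcp_pos'],s['orientation'],s['ft_force'],s['width'],s['q'])
for c in('top','scene'):
    im=arm.read_camera(c); cv2.imwrite(f'pics/{c}5.png',im)
n='large_bowl_mid'; 
obs=[(P_of(c),)+mask(c,n) for c in('scene','top')]
for o in [obs[:1],obs[1:],obs]:
    x,f=fit(lambda *p:bowl(n,*p,z0=.017),[(P,m) for P,m,_ in o],(.59,-.028,1.54)); print(n,x.round(4),round(f,3),[round(q[2],2) for q in obs])
im=cv2.imread('pics/top5.png')
cv2.imwrite('pics/t5.png',cv2.resize(im[115:310,180:480],None,fx=2.6,fy=2.6,interpolation=cv2.INTER_CUBIC))
E
```

```text
11.5167 [0.56566932 0.24583409 0.15980293] [2.05239018e-04 8.25838838e-01 5.63906073e-01 3.34133137e-04] [0.22499971 0.10079452 0.76431886] 0.05982913837357879 [-0.0063782   0.37489311 -0.59759469  1.61574773  0.22171181  1.21873943
 -1.02096446]
large_bowl_mid [ 0.5913 -0.0254  1.5423] 0.131 [0.7, 0.88]
large_bowl_mid [ 0.5893 -0.027   1.528 ] 0.068 [0.7, 0.88]
large_bowl_mid [ 0.5897 -0.0264  1.5269] 0.105 [0.7, 0.88]
```

View pics/t5.png

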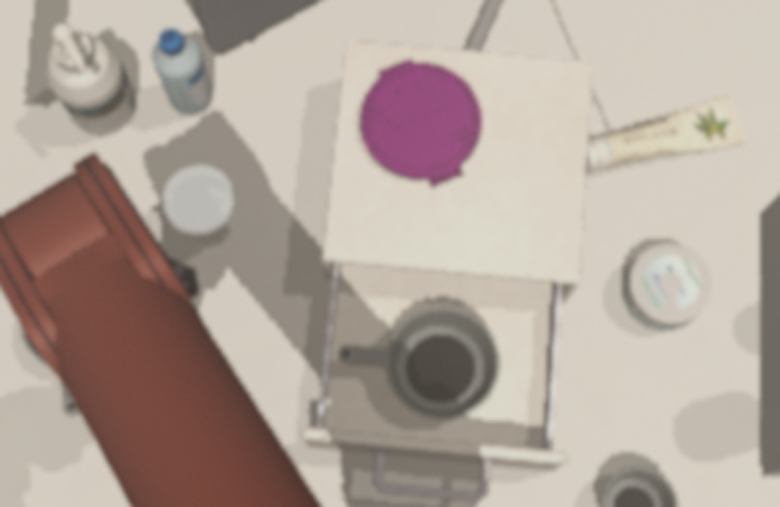

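Request:
play_rows:
  targets:
    - [60,[-4,15,0],-7]
    - [60,[-8,30,0],-14]
    - [60,[-12,45,0],-21]
    - [60,[-16,62,0],-28]
    - [60,[-20,80,0],-35]
    - [60,[-24,98,0],-42]
    - [60,[-28,112,0],-49]
    - [60,[-31,121,0],-56]
    - [60,[-31,121,0],-60]
    - [60,[-31,121,0],-60]

```text
t: 12.55
tcp_pos: [0.5356, 0.3643, 0.1593]
orientation: [0.0, 0.997, 0.076, 0.0]
ft_force: [0.8, -0.2, 0.2]
width: 0.0601
```

```bash
python3 - <<'E'
from fit import *
s=arm.sense(); print(s['t'],s['tcp_pos'],s['orientation'],s['ft_force'],s['width'],s['q'])
im=arm.read_camera('wrist'); cv2.imwrite('pics/w6.png',im)
E
```

```text
12.55 [0.53559313 0.36428925 0.1592971 ] [3.10531654e-04 9.97137573e-01 7.56078547e-02 1.30197380e-04] [ 0.8427949  -0.22160958  0.19538485] 0.060120365222290494 [-0.31938337  0.41245926 -0.45311679  1.54076051  0.18785621  1.23181086
 -2.22156306]
```

View pics/w6.png

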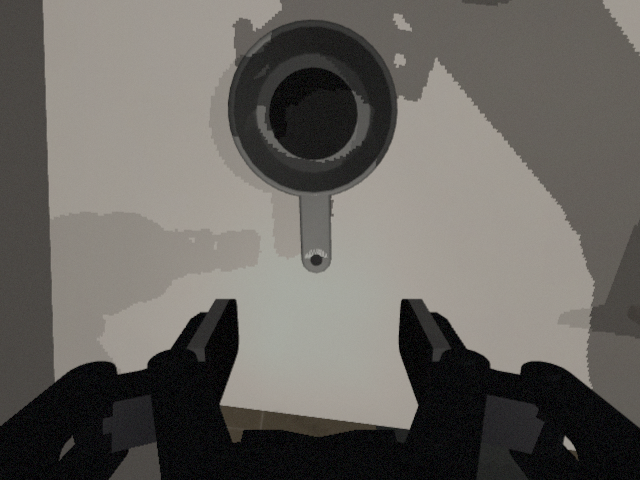

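```bash
python3 - <<'E'
from fit import *
P=P_of('wrist')
for n,u,z in [('top',(313,20),.047),('bot',(313,195),.047),('L',(229,108),.047),('R',(397,108),.047),('tip',(316,273),.047)]:
    print(n,onplane(P,u,z).round(4))
m,c=mask('wrist','medium_bowl_mid'); 
x,f=fit(lambda *p:bowl('medium_bowl_mid',*p),[(P,m)],(.612,.379,3.29)); print(x,f,c)
E
```

```text
top [0.6594 0.3872 0.047 ]
bot [0.5613 0.3722 0.047 ]
L [0.6051 0.4295 0.047 ]
R [0.6206 0.3307 0.047 ]
tip [0.5099 0.3624 0.047 ]
[0.60978963 0.37997217 3.31975512] 0.02301460652861082 0.74
```

Request:
play_rows:
  targets:
    - [60,[-2,2,-38],1.3]
    - [60,[-2,2,-76],1.3]
    - [60,[-2,2,-110],1.3]
    - [60,[-2,2,-129],1.3]
    - [60,[-2,2,-129],1.3]
    - [10,[-2,2,-129],1.3]
    - [10,[-2,2,-129],1.3]
    - [10,[-2,2,-129],1.3]
    - [10,[-2,2,-129],1.3]
    - [10,[-2,2,-129],1.3]

```text
t: 13.48
tcp_pos: [0.534, 0.3679, 0.0324]
orientation: [-0.001, 0.996, 0.089, 0.001]
ft_force: [-1.6, -1.6, 6.7]
width: 0.0169
```

Request:
play_rows:
  targets:
    - [10,[0,0,20],0]
    - [10,[0,0,50],0]
    - [10,[0,0,85],0]
    - [10,[0,-8,118],2]
    - [10,[2,-30,130],7]
    - [10,[5,-60,130],13]
    - [10,[9,-92,130],19]
    - [10,[13,-124,130],25]
    - [10,[17,-156,130],31]
    - [10,[21,-188,130],37]
    - [10,[25,-220,130],43]
    - [10,[29,-252,130],49]

```text
t: 14.48
tcp_pos: [0.562, 0.1137, 0.161]
orientation: [0.0, 0.868, 0.496, 0.0]
ft_force: [1.3, 0.9, -0.8]
width: 0.0173
```

Request:
play_rows:
  targets:
    - [10,[4,-32,0],6]
    - [10,[8,-64,0],12]
    - [10,[12,-96,0],18]
    - [10,[15,-128,0],23]
    - [10,[18,-158,0],27]
    - [10,[20,-185,0],29]
    - [10,[22,-206,0],29.5]
    - [10,[23,-216,0],29.5]
    - [10,[23,-220,0],29.5]
    - [10,[23,-220,0],29.5]

```text
t: 15.32
tcp_pos: [0.585, -0.1047, 0.1605]
orientation: [0.0, 0.716, 0.699, 0.0]
ft_force: [-0.2, 0.6, -0.8]
width: 0.0172
```

```bash
python3 - <<'E'
from fit import *
s=arm.sense(); print(s['t'],s['tcp_pos'],s['orientation'],s['ft_force'],s['moment'],s['width'],s['q'])
for c in('top','scene'):
    im=arm.read_camera(c); cv2.imwrite(f'pics/{c}7.png',im)
n='medium_bowl_mid'; 
obs=[(P_of(c),)+mask(c,n) for c in('scene','top')]
for o in [obs[:1],obs[1:],obs]:
    x,f=fit(lambda *p:bowl(n,*p,z0=.13),[(P,m) for P,m,_ in o],(.59,-.028,4.7)); print(n,x.round(4),round(f,3),[round(q[2],2) for q in obs])
im=cv2.imread('pics/top7.png')
a=cv2.resize(im[165:310,280:480],None,fx=3,fy=3,interpolation=cv2.INTER_CUBIC)
b=cv2.imread('pics/scene7.png')
cv2.imwrite('pics/t7.png',a)
E
```

```text
15.3167 [ 0.58497818 -0.10468108  0.16054357] [5.31495495e-05 7.15541461e-01 6.98570251e-01 1.41430576e-04] [-0.23648276  0.58118559 -0.80973153] [-0.09087061  0.00861036 -0.01729072] 0.017214143411138156 [ 0.47960726  0.30431105 -0.45346554  1.6765998   0.14155355  1.19301533
 -0.0320874 ]
medium_bowl_mid [ 0.5936 -0.0259  4.6967] 0.23 [0.78, 0.71]
medium_bowl_mid [ 0.5861 -0.0268  4.6957] 0.179 [0.78, 0.71]
medium_bowl_mid [ 0.5891 -0.0258  4.6516] 0.25 [0.78, 0.71]
```

View pics/t7.png

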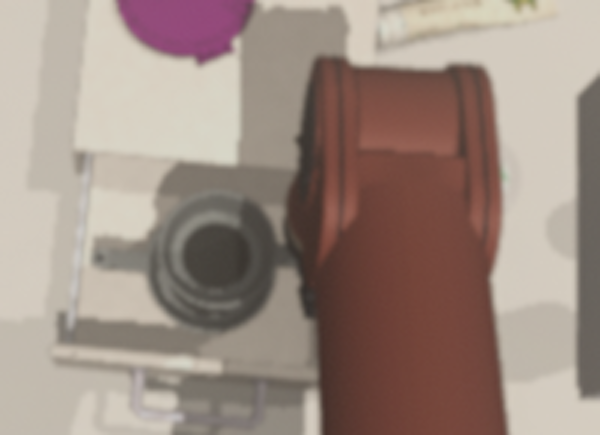

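View pics/scene7.png

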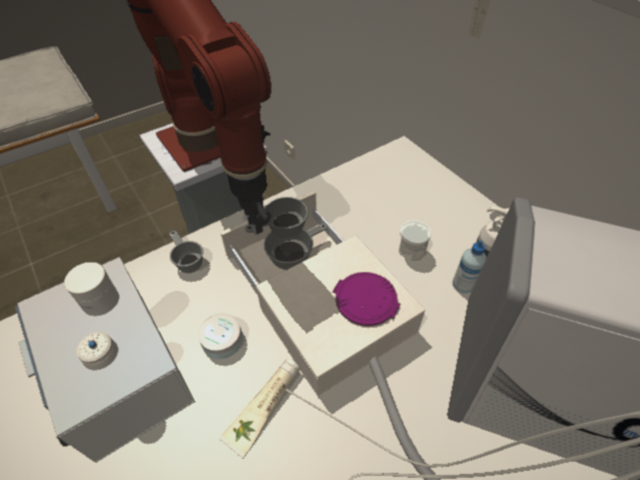

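Request:
play_rows:
  targets:
    - [10,[1,1,-25],0]
    - [10,[1,1,-50],0]
    - [10,[1,1,-72],0]
    - [10,[1,1,-86],0]
    - [10,[1,1,-94],0]
    - [10,[1,1,-98],0]
    - [10,[1,1,-99],0]
    - [10,[1,1,-99],0]

```text
t: 16.18
tcp_pos: [0.5866, -0.1029, 0.0622]
orientation: [0.0, 0.715, 0.699, 0.001]
ft_force: [-0.5, 0.3, -0.2]
width: 0.017
```

Request:
play_rows:
  targets:
    - [10,[0,0,-1.5],0]
    - [45,[0,0,-1.5],0]
    - [45,[0,0,-1.5],0]
    - [45,[0,0,-1.5],0]
    - [45,[0,0,30],0]
    - [45,[0,0,65],0]
    - [60,[0,0,98],0]
    - [60,[-15,-10,98],7]
    - [60,[-35,-25,98],14]
    - [60,[-57,-40,98],21]
    - [60,[-79,-55,98],28]
    - [60,[-101,-70,98],35]

```text
t: 17.18
tcp_pos: [0.4839, -0.1742, 0.1594]
orientation: [0.0, 0.469, 0.883, -0.0]
ft_force: [-0.8, -0.3, -0.5]
width: 0.0603
```

Request:
play_rows:
  targets:
    - [60,[-20,-14,0],7]
    - [60,[-40,-28,0],14]
    - [60,[-60,-42,0],21]
    - [60,[-80,-56,0],28]
    - [60,[-95,-66,0],35]
    - [60,[-103,-71,0],42]
    - [60,[-103,-71,0],49]
    - [60,[-103,-71,0],56]
    - [60,[-103,-71,0],57]
    - [60,[-103,-71,0],57]

```text
t: 18.02
tcp_pos: [0.382, -0.2447, 0.1595]
orientation: [0.0, -0.005, 1.0, -0.0]
ft_force: [-0.4, -0.7, 0.5]
width: 0.06
```

```bash
python3 - <<'E'
from fit import *
s=arm.sense(); print(s['t'],s['tcp_pos'],s['orientation'],s['ft_force'],s['width'],s['q'])
im=arm.read_camera('wrist'); cv2.imwrite('pics/w8.png',im)
P=P_of('wrist')
try:
    m,c=mask('wrist','small_bowl_mid'); print(c,m.sum())
    x,f=fit(lambda *p:bowl('small_bowl_mid',*p),[(P,m)],(.4565,-.243,3.155)); print('small',x,f)
except Exception as e: print(e)
for c in('top','scene'):
    im=arm.read_camera(c); cv2.imwrite(f'pics/{c}8.png',im)
for n,z0,x0 in [('medium_bowl_mid',.029,(.589,-.027,4.68)),('large_bowl_mid',.017,(.589,-.027,1.54))]:
    for cc in ('top','scene'):
        try:
            m,c=mask(cc,n); x,f=fit(lambda *p:bowl(n,*p,z0=z0),[(P_of(cc),m)],x0); print(n,cc,x.round(4),f,c)
        except Exception as e: print(n,cc,e)
im=cv2.imread('pics/top8.png')
cv2.imwrite('pics/t8.png',cv2.resize(im[165:350,280:480],None,fx=3,fy=3,interpolation=cv2.INTER_CUBIC))
E
```

```text
18.0167 [ 0.38200879 -0.24467358  0.15948391] [ 1.23393478e-04 -4.87878175e-03  9.99988078e-01 -1.63353081e-04] [-0.41610281 -0.73531741  0.4767256 ] 0.05996640637756974 [ 0.90265166  0.00939199 -0.42921927  1.99611337  0.00450285  1.13657359
  2.05211009]
0.76 11479.0
small [ 0.45429818 -0.24257052  3.15300069] 0.04693822820529901
medium_bowl_mid top [ 0.5888 -0.0261  4.6793] 0.06990244373611515 0.57
medium_bowl_mid scene [-1.1643  0.993   9.1467] 1.0 0.6
large_bowl_mid top [ 0.5886 -0.0279  1.5355] 2.7644512350394703 0.57
large_bowl_mid scene [ 0.5949 -0.0254  1.5524] 2.440361466325661 0.72
```

View pics/w8.png

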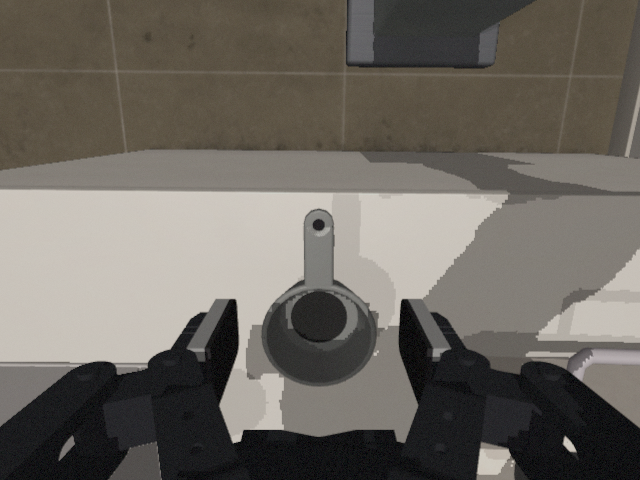

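View pics/t8.png

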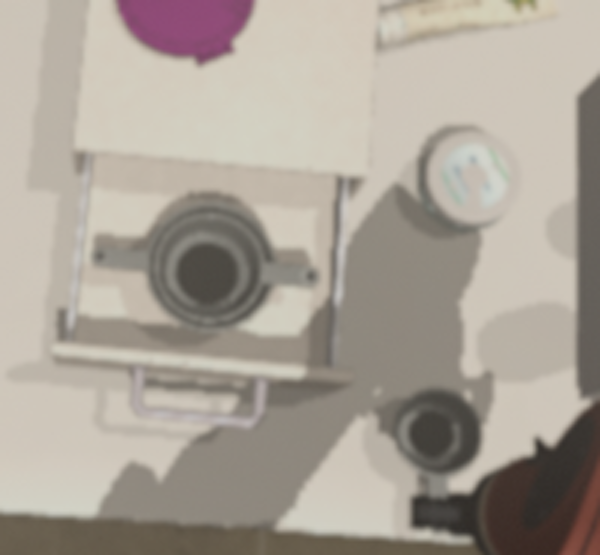

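Request:
play_rows:
  targets:
    - [60,[0,0,-38],0]
    - [60,[0,0,-76],0]
    - [60,[0,0,-110],0]
    - [60,[0,0,-128],0]
    - [60,[0,0,-128],0]
    - [10,[0,0,-128],0]
    - [10,[0,0,-128],0]
    - [10,[0,0,-128],0]
    - [10,[0,0,-128],0]
    - [10,[0,0,-128],0]

```text
t: 19.25
tcp_pos: [0.3827, -0.2454, 0.0327]
orientation: [0.001, -0.006, 1.0, -0.001]
ft_force: [-2.9, -0.3, 6.5]
width: 0.0168
```

Request:
play_rows:
  targets:
    - [10,[0,0,20],0]
    - [10,[0,0,50],0]
    - [10,[0,0,85],0]
    - [10,[5,7,118],-3]
    - [10,[20,25,130],-10]
    - [10,[37,50,130],-17]
    - [10,[54,75,130],-24]
    - [10,[71,100,130],-31]
    - [10,[88,125,130],-38]
    - [10,[105,150,130],-45]
    - [10,[122,174,130],-52]
    - [10,[139,198,130],-59]

```text
t: 20.25
tcp_pos: [0.5206, -0.0473, 0.162]
orientation: [0.001, 0.467, 0.884, 0.0]
ft_force: [-0.1, -1.2, -0.2]
width: 0.0169
```

Request:
play_rows:
  targets:
    - [10,[16,22,0],-7]
    - [10,[32,44,0],-14]
    - [10,[46,64,0],-20]
    - [10,[56,78,0],-26]
    - [10,[63,87,0],-31]
    - [10,[68,91,0],-33]
    - [10,[69,92,0],-33]
    - [10,[69,92,0],-33]

```text
t: 20.92
tcp_pos: [0.5889, 0.0438, 0.1616]
orientation: [0.0, 0.696, 0.718, 0.0]
ft_force: [-0.4, 0.2, -0.5]
width: 0.0168
```

```bash
python3 - <<'E'
from fit import *
s=arm.sense(); print(s['t'],s['tcp_pos'],s['orientation'],s['ft_force'],s['moment'],s['width'],s['q'])
for c in('top','scene'):
    im=arm.read_camera(c); cv2.imwrite(f'pics/{c}9.png',im)
n='small_bowl_mid'
for cc in ('top','scene'):
    m,c=mask(cc,n); x,f=fit(lambda *p:bowl(n,*p,z0=.129),[(P_of(cc),m)],(.589,-.027,1.54)); print(n,cc,x.round(4),f,c)
im=cv2.imread('pics/top9.png')
cv2.imwrite('pics/t9.png',cv2.resize(im[165:350,280:480],None,fx=3,fy=3,interpolation=cv2.INTER_CUBIC))
E
```

```text
20.9167 [0.58889359 0.04382537 0.16162139] [9.86502664e-05 6.95665594e-01 7.18365755e-01 1.14509714e-04] [-0.35970672  0.19886988 -0.48203425] [ 0.0256822  -0.00220618  0.00056207] 0.01678674273522837 [ 0.33243586  0.31590423 -0.5806419   1.67949349  0.18387238  1.20079386
 -0.26016471]
small_bowl_mid top [ 0.597  -0.1071  2.4019] 7.88456510809452 0.57
small_bowl_mid scene [ 0.5954 -0.0286  1.6216] 0.15498184458968772 0.79
```

View pics/t9.png

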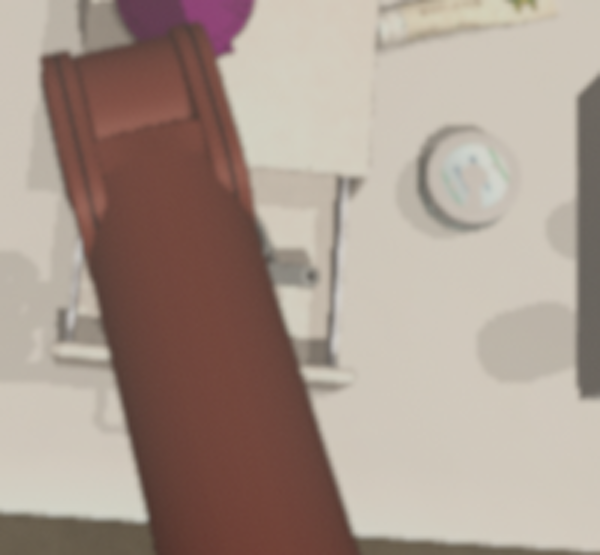

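Request:
play_rows:
  targets:
    - [10,[-2.5,2,-25],0]
    - [10,[-2.5,2,-50],0]
    - [10,[-2.5,2,-68],0]
    - [10,[-2.5,2,-79],0]
    - [10,[-2.5,2,-85],0]
    - [10,[-2.5,2,-87],0]
    - [10,[-2.5,2,-88],0]
    - [10,[-2.5,2,-88],0]

```text
t: 21.78
tcp_pos: [0.587, 0.0453, 0.0744]
orientation: [0.001, 0.696, 0.718, 0.0]
ft_force: [-0.8, -0.9, 1.5]
width: 0.0168
```

Request:
play_rows:
  targets:
    - [10,[0,0,-1],0]
    - [45,[0,0,-1],0]
    - [45,[0,0,-1],0]
    - [45,[0,0,-1],0]
    - [45,[0,0,30],0]
    - [45,[0,0,65],-1]
    - [36,[0,0,86],-3]
    - [36,[-25,-13,86],-3.3]
    - [36,[-60,-31,86],-3.3]
    - [36,[-95,-49,86],-3.3]
    - [36,[-125,-65,86],-3.3]
    - [36,[-139,-72,86],-3.3]

```text
t: 22.78
tcp_pos: [0.4439, -0.0285, 0.159]
orientation: [-0.0, 0.718, 0.697, -0.001]
ft_force: [1.3, -0.4, 0.2]
width: 0.0363
```

```bash
python3 - <<'E'
from fit import *
s=arm.sense(); print(s['t'],s['tcp_pos'],s['orientation'],s['ft_force'],s['moment'],s['width'],s['q'])
for c in('top','scene','wrist'):
    im=arm.read_camera(c); cv2.imwrite(f'pics/{c}10.png',im)
im=cv2.imread('pics/top10.png')
a=cv2.resize(im[165:310,280:400],None,fx=3.3,fy=3.3,interpolation=cv2.INTER_CUBIC)
im=cv2.imread('pics/scene10.png')
b=cv2.resize(im[170:310,210:350],None,fx=3.3,fy=3.3,interpolation=cv2.INTER_CUBIC)[:a.shape[0]]
h=min(len(a),len(b));cv2.imwrite('pics/m10.png',np.hstack([a[:h],b[:h,:400]]))
E
```

```text
22.7833 [ 0.44390464 -0.02851687  0.15895381] [-1.04052863e-05  7.17514182e-01  6.96543139e-01 -1.02651419e-03] [ 1.31724702 -0.40217829  0.23506086] [-0.07209373 -0.01227702  0.04008829] 0.03634804121565145 [ 5.20431769e-01 -2.90657150e-03 -5.49262822e-01  2.00859879e+00
 -1.60653820e-04  1.13700066e+00 -5.84190128e-02]
```

View pics/m10.png

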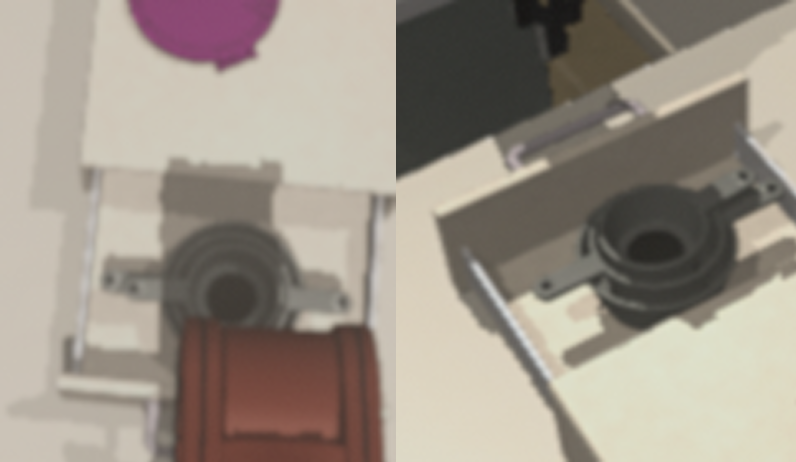

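View pics/wrist10.png

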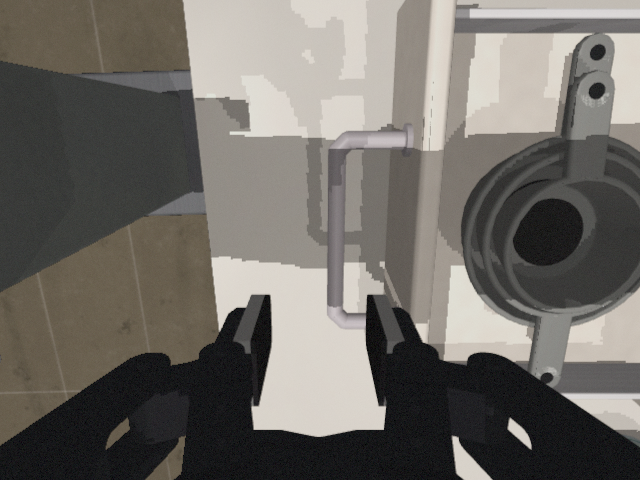

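```bash
python3 - <<'E'
from fit import *
# wrist
from scipy.optimize import minimize
for cam,sc,crop in (('wrist',1,None),('scene',4,(170,310,210,350))):
    P=P_of(cam); im=cv2.imread(f'pics/{cam}10.png'); 
    x0,y0=(0,0)
    if crop: im=cv2.resize(im[crop[0]:crop[1],crop[2]:crop[3]],None,fx=4,fy=4,interpolation=cv2.INTER_CUBIC); x0,y0=crop[2],crop[0]
    off=(0.0,0.0) 
    for n,z,a,col in (('large_bowl_mid',.017,1.53,(0,0,255)),('medium_bowl_mid',.029,4.68,(0,255,0)),('small_bowl_mid',.041,1.6,(255,0,0))):
        b,k=bowl(n,.589,-.0265,a,z)
        for X in (b[:48],k[[1,3,7,5]]):
            u=((proj(P,X)-[x0,y0]+.5)*sc).astype(np.int32); cv2.polylines(im,[u],True,col,1)
    u=((proj(P,np.array([[.4475,-.08,.07],[.4475,.02,.07]]))-[x0,y0])*sc).astype(np.int32); cv2.polylines(im,[u],False,(0,255,255),1)
    cv2.imwrite(f'pics/ov_{cam}.png',im)
E
```

```text
(no output)
```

View pics/ov_wrist.png

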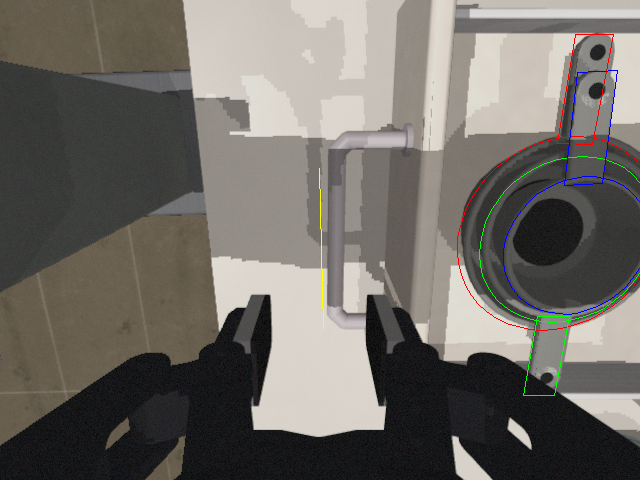

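View pics/ov_scene.png

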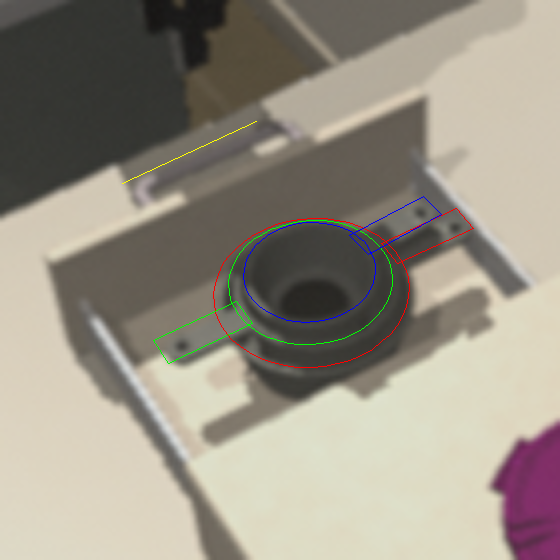

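```bash
python3 - <<'E'
from fit import *
P=P_of('wrist')
for u in [(336,160),(335,230),(335,305)]: print(onplane(P,u,.07).round(4))
E
```

```text
[0.4569 0.0246 0.07  ]
[ 0.4557 -0.0159  0.07  ]
[ 0.4548 -0.064   0.07  ]
```

Request:
play_rows:
  targets:
    - [36,[11,0,-20],0]
    - [36,[11,0,-58],0]
    - [36,[11,0,-90],0]
    - [36,[11,0,-106],0]
    - [36,[11,0,-106],0]
    - [0,[11,0,-106],0]
    - [0,[11,0,-106],0]
    - [0,[11,0,-106],0]
    - [0,[11,0,-106],0]
  newtons: 40

```text
t: 23.68
tcp_pos: [0.459, -0.0254, 0.0535]
orientation: [-0.0, 0.716, 0.698, 0.001]
ft_force: [0.7, 4.6, 3.2]
width: 0.0086
```

Request:
play_rows:
  targets:
    - [0,[3,0,0],0]
    - [0,[9,0,0],0]
    - [0,[17,-0.5,0],0]
    - [0,[27,-0.5,0],0]
    - [0,[38,-1,0],0]
    - [0,[49,-1,0],0]
    - [0,[60,-1.5,0],0]
    - [0,[71,-2,0],0]
    - [0,[82,-2,0],0]
    - [0,[93,-2.5,0],0]
    - [0,[104,-2.5,0],0]
    - [0,[114,-3,0],0]

```text
t: 24.68
tcp_pos: [0.5728, -0.029, 0.0535]
orientation: [-0.0, 0.717, 0.697, -0.0]
ft_force: [-2.0, 2.5, 7.1]
width: 0.0084
```

Request:
play_rows:
  targets:
    - [0,[9,0,0],0]
    - [0,[17,-0.5,0],0]
    - [0,[25,-0.5,0],0]
    - [0,[33,-1,0],0]
    - [0,[40,-1,0],0]
    - [0,[46,-1,0],0]
    - [0,[50,-1,0],0]
    - [0,[53,-1,0],0]
    - [0,[55,-1,0],0]

```text
t: 25.43
tcp_pos: [0.6277, -0.0307, 0.0536]
orientation: [0.0, 0.717, 0.697, -0.0]
ft_force: [-1.1, 0.2, 5.8]
width: 0.0082
```

Request:
play_rows:
  targets:
    - [0,[2,0,0],0]
    - [0,[4,0,0],0]
    - [0,[6,0,0],0]
    - [0,[7,0,0],0]

```text
t: 25.77
tcp_pos: [0.6291, -0.0308, 0.0534]
orientation: [-0.003, 0.717, 0.697, -0.005]
ft_force: [-30.4, -1.2, 30.1]
width: 0.0082
```

Request:
play_rows:
  targets:
    - [0,[-6,0,0],0]
    - [0,[-6,0,0],0]
    - [36,[-6,0,0],0]
    - [36,[-6,0,0],0]
    - [36,[-6,0,0],0]
    - [36,[-6,0,35],0]
    - [36,[-6,0,75],0]
    - [36,[-6,0,107],0]
    - [36,[-6,0,107],0]

```text
t: 26.52
tcp_pos: [0.6317, -0.0302, 0.1675]
orientation: [0.003, 0.717, 0.697, 0.003]
ft_force: [0.9, 1.0, 0.1]
width: 0.0357
```

```bash
python3 - <<'E'
from fit import *
s=arm.sense(); print(s['t'],s['tcp_pos'],s['orientation'],s['ft_force'],s['width'])
for c in('wrist','scene','top'):
    im=arm.read_camera(c); cv2.imwrite(f'pics/{c}11.png',im)
im=cv2.imread('pics/scene11.png')
cv2.imwrite('pics/m11.png',cv2.resize(im[180:380,230:430],None,fx=3,fy=3,interpolation=cv2.INTER_CUBIC))
E
```

```text
26.5167 [ 0.631661   -0.03015224  0.16746592] [0.00346915 0.71677852 0.69728515 0.00315236] [0.93611049 0.9770686  0.14666394] 0.03569118459239854
```

View pics/m11.png

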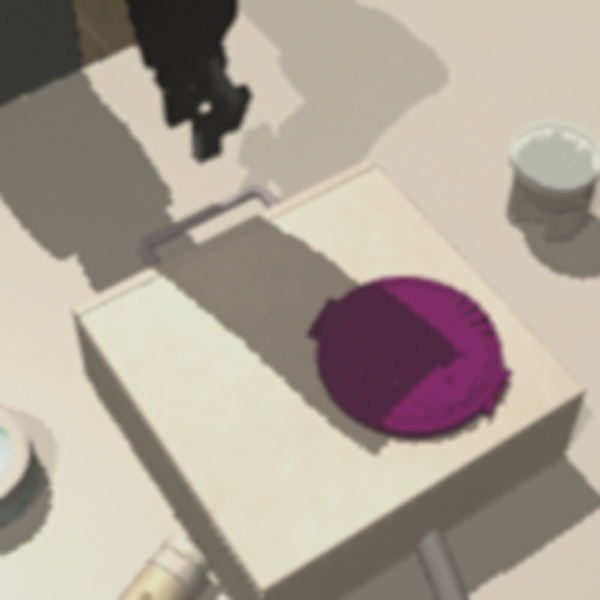

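View pics/wrist11.png

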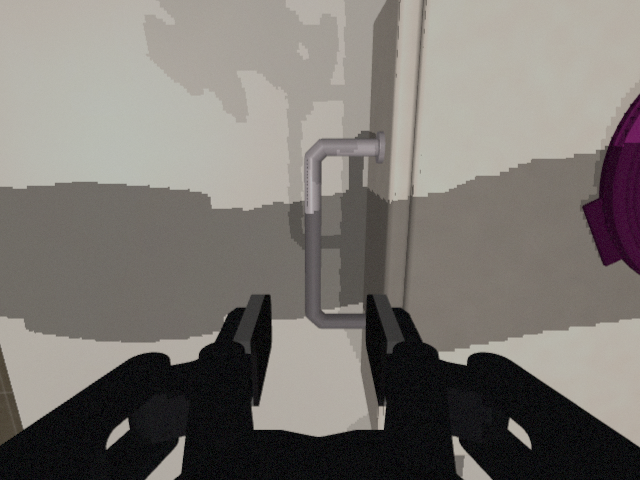

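```bash
python3 - <<'E'
from fit import *
P=P_of('wrist')
for n,u,z in [('h far',(313,160),.07),('h near',(312,315),.07),('panel out',(400,10),.098),('panel out2',(385,205),.098),('seam',(424,10),.1),('seam2',(407,205),.1)]: print(n,onplane(P,u,z).round(4))
a=cv2.imread('pics/w1.png');b=cv2.imread('pics/wrist11.png')
f=lambda i:cv2.resize(i[0:240,300:460],None,fx=2.4,fy=2.4,interpolation=cv2.INTER_CUBIC)
cv2.imwrite('pics/cmp.png',np.hstack([f(a),f(b)]))
a=cv2.imread('pics/top0.png');b=cv2.imread('pics/top11.png')
f=lambda i:cv2.resize(i[195:255,295:415],None,fx=6,fy=5,interpolation=cv2.INTER_CUBIC)
cv2.imwrite('pics/cmp2.png',np.vstack([f(a),f(b)]))
E
```

```text
h far [0.6251 0.0216 0.07  ]
h near [ 0.6215 -0.0739  0.07  ]
panel out [0.6667 0.0891 0.098 ]
panel out2 [6.615e-01 3.000e-04 9.800e-02]
seam [0.677  0.0883 0.1   ]
seam2 [6.723e-01 4.000e-04 1.000e-01]
```

View pics/cmp.png

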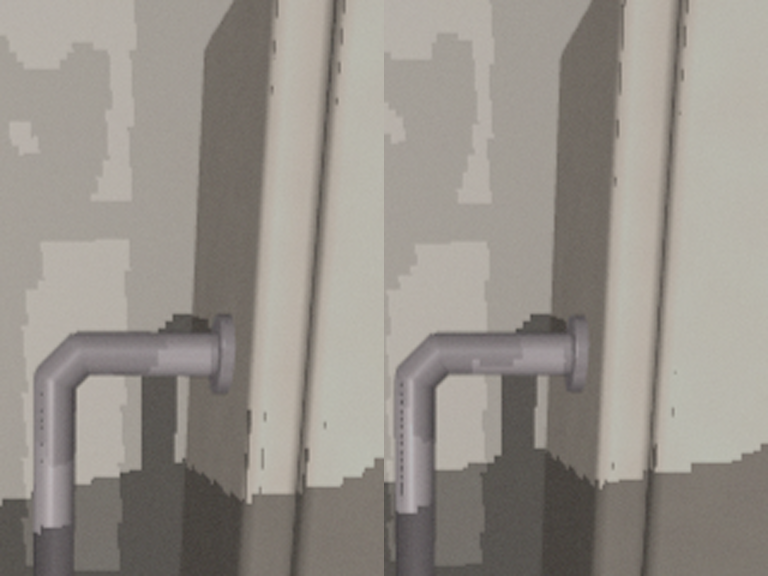

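View pics/cmp2.png

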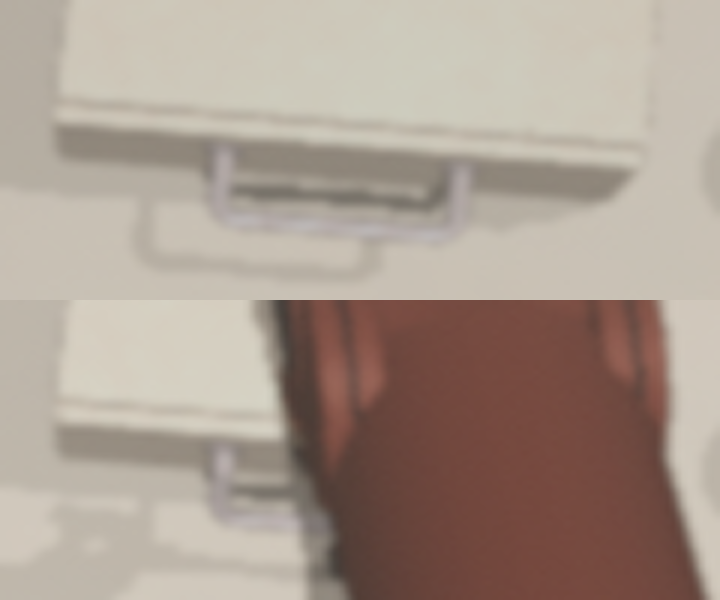

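Request:
play_rows:
  targets:
    - [36,[-20,20,15],0]
    - [36,[-50,50,40],0]
    - [36,[-75,85,60],0]
    - [36,[-90,120,70],0]
    - [36,[-100,155,70],0]
    - [36,[-105,190,70],0]
    - [36,[-105,220,70],0]
    - [36,[-105,220,70],0]
    - [36,[-105,220,70],0]

```text
t: 27.42
tcp_pos: [0.522, 0.1913, 0.2287]
orientation: [-0.001, 0.715, 0.699, -0.001]
ft_force: [1.5, -1.4, -0.1]
width: 0.0361
```

```bash
python3 - <<'E'
from fit import *
s=arm.sense(); print(s['t'],s['tcp_pos'],s['ft_force'],abs(s['dq']).max())
im=arm.read_camera('top')
a=cv2.imread('pics/top0.png')
f=lambda i:cv2.resize(i[195:255,295:415],None,fx=6,fy=5,interpolation=cv2.INTER_CUBIC)
cv2.imwrite('pics/cmp3.png',np.vstack([f(a),f(im)]))
for n in('cream_pot','cotton_buds','drawer_handle'): print(n,[(d['at'],round(d['confidence'],2)) for d in arm.recognise('top',n)[:1]])
E
```

```text
27.4167 [0.52203285 0.19131369 0.22874371] [ 1.47366264 -1.41700339 -0.05365693] 0.047280969079375464
cream_pot [([0.6952, -0.2694, 0.0429], 0.82)]
cotton_buds [([0.743, 0.239, 0.0867], 0.81)]
drawer_handle [([0.6693, -0.0292, 0.0772], 0.62)]
```

View pics/cmp3.png

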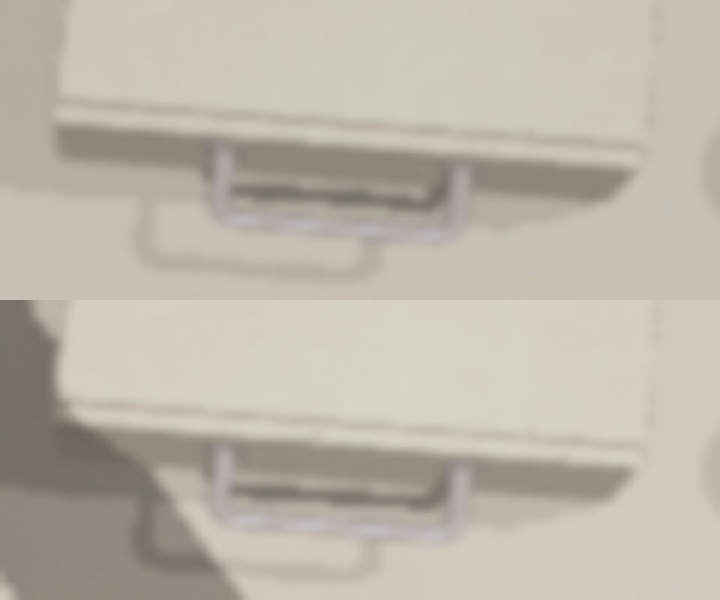

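```bash
python3 - <<'E'
from cell import arm
print(arm.hand_in())
E
```

```text
the job is handed in; nothing more can be done
None
```

The job is handed in at about 27.5 s of the 72 s. I pulled the drawer out about 170–180 mm and nested the large, medium and small bowls in it, with their handles to the left, right and left. I then pushed the drawer shut holding its bar, let go and moved the arm clear.

**Nest:** With the drawer still open, the large and medium bowl centres measured within about 2 mm of each other. The expected rims of all three bowls matched the wrist and scene pictures, up to the calibration offset. I could not see the nest once the drawer was shut, and I did not reopen it to check.

**Drawer shut:** It closed smoothly and came up hard against a stop at about 30 N. The front panel lies against the unit with no visible gap. The bar ended where it was at the start, so the drawer was already shut, or within a few millimetres of it, when I began.

**Bystanders:** The cream pot and the cotton-bud holder still measure within about 6 mm of where they started, which is about the error of the measurement.

**What disagreed:**
- The gripper moved back 182 mm while pulling. The bar later measured only about 172–177 mm out, so it probably slipped a little in the grip.
- The picture fit failed on the partly hidden bowls: for the nested large bowl, for the medium in the scene camera, and for the small in the top camera while I carried it. There I relied on the arm's own position and the picture overlays.

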